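# Back the vial carousel up one notch

## Robot

A 6-joint arm with a two-finger parallel gripper is mounted at the origin on a cart in front of the work surface, level with it; the furniture and walls round the work are solid. World frame = base frame: x ahead of the robot, y to its left, z up, the work surface at z = 0. Lengths are in m, angles in rad, forces in N, time in s.
With the tool pointing down it reaches from about 0.4 to 0.825 m from the base axis. Payload 7 kg.
Tool frame: the origin (TCP) lies between the finger pads; the fingertips stand 8 mm ahead of it and the grasp point (between the pads) lies 11 mm behind it (arm.finger_overhang is the distance from the TCP to the fingertips, in m); z points along the fingers, y is the line along which they close (so a half turn about z gives the same grasp; the last joint's range is limited). The gripper opens to 88 mm and grips with 3 to 60 N. Pads are 19 mm wide; open, the fingers measure 130 mm over their backs; the gripper's body (78 mm by 193 mm) begins 47 mm behind the grasp point.
Start: joints at [-1.032, 0.359, 0.012, 0, -1.224, -0.288], TCP at [0.167, -0.654, 0.235] pointing down, gripper open.
Joint ranges: [-3.07, 3.07], [-1.43, 2.12], [-1.02, 1.25], [-3.03, 1.67], [-3.05, -0], [-3.03, 3.03]. Speed limits (rad/s): [2.39, 2.39, 3.01, 3.14, 3.14, 3.14].

## Interface

Orientations are given as [roll, pitch, yaw] about the fixed x, y, z axes, in that order (R = Rz(yaw) Ry(pitch) Rx(roll)).
In Python, from station import arm gives the robot as it stands.
- The arm moves only by the tool move_arm, never from a script. Its argument "rows" is text: rows parted by semicolons, each of 7 numbers parted by spaces: the turn, a rotation vector about the tool's x, y, z in degrees, then the shift along the tool's x, y, z in m, then the finger opening in m, from 0 to 0.0876. A call has 1 to 8 rows; each row shifts and turns the commanded pose from where the row before left it, along the tool's axes as they then stand; what a row does not reach is not made up. A row lasts 1/8 s, in which the tool goes at most 62.5 mm and 10.7 degrees, less where a joint would pass 70% of its speed; a pose out of reach is approached as far as the arm can. A call is refused whole if a number of a shift passes 0.0625 or a number of a turn 10.7, either way. A call with a gripper value outside its range is refused whole. The fingers move at their own pace and stop on an object; "squeeze" is the grip in N (left out, the last holds). Time passes only in rows, so rows that do not move let the fingers close. It gives the time, the measured TCP pose, the force, the opening and the grip force at its end, in the units of the state.
- arm.get_state(): the state, without advancing time (a new reading comes with each control period).
- arm.grab_frame(name): name is "scene" or "top" or "wrist"; returns (picture, depth): 420x560x3 uint8, blue, green, red; 420x560 float32, m along the optical axis (not along the pixel's ray), 0 where there is no reading.
- arm.camera_model(name): a dict with "mtx" (3x3 intrinsics, pixels), "camera_from_world" (4x4, takes a point from world to camera coordinates); the wrist camera has in their place "mount" (4x4, takes a point from camera to tool coordinates, whose origin is the TCP and whose axes are the flange's). Camera axes: x right, y down, z forward; pixel columns grow to the right and rows downward; lengths in m; the calibration is good to about 2 mm. The wrist camera is an equidistant fisheye: a pixel r from the principal point sees the ray r / f radians off the axis. A picture is of the moment at which its call begins: read the wrist's pose just before it. camera_model takes no time and is no camera call.
- arm.job_done(): hands the job in; it is judged then, once.
The state is a dict: "t": time; "q": joint angles; "qd": joint speeds; "joint_efforts": joint torques, N m; "eef_pos": TCP position; "ee_rot": TCP orientation; "force": force on the tool from outside, world axes, zero at the start; "moment": the same for the moment, N m; "width": finger opening in m; "gripper_force": force on a finger pad.
Only numpy, scipy, OpenCV 4.12 (cv2) and the standard library are available. Lean on these libraries where they do the work, as an engineer would, in place of code of your own. Each camera call takes 0.05 s, during which the arm holds its last target. There are 200 camera calls.

## Task

The vial carousel has been indexed one position too far. With a fingertip push the pawl's upright lever over so that the pawl lifts clear of the teeth and stays up, then push the wheel back by one notch (an eighth of a turn, clockwise seen from above) by one of its pegs, and push the pawl down again so that it sits fully in the next notch. Push gently, do not lift or tip the vials riding in the wheel, and leave the other things on the bench where they are.

Things in the scene. Friction and masses are not known exactly. Their poses are not given: they have to be found in the camera images.
- carousel: vial carousel fixed to the bench: grey base plate 240 x 262 x 12 mm carrying a round aluminium wheel, 216 mm across, on a vertical axis. Origin: on the bench, on the wheel's axis; z up. The ratchet pawl sits at the +y edge of the plate.
- wheel_top (a point): centre of the wheel's disc, on its top face, 26 mm above the bench. On the rim (radius 95 to 108 mm) stand 8 saw teeth 10 mm high, one every 45 degrees, each with an upright face and a long ramp. 4 upright black pegs at radius 80 mm; midway in angle between them 4 white wells (inner diameter 30 mm, 16 mm high) at radius 42 mm.
- wheel (a joint): wheel angle (rad), at first within 0.03 of 0 with the pawl in a notch; positive is forward = anticlockwise from above, negative is backward = clockwise. One notch is 0.785 (45 degrees). It turns stiffly (about 1.5 N at a peg) and stays where it is left. With the pawl down it goes forward (the ramps lift the pawl) but not backward.
- pawl (a joint): angle of the ratchet pawl (rad) about a level hinge parallel to the carousel's y axis: 0 = fully down in the notch, grows as the nose lifts, stop at 1.3. The nose clears the teeth above 0.2. The hinge is stiff: the pawl stays where it is left (about 1 N at the lever), so it must be pushed back down as well.
- pawl_pivot (a point): centre of the pawl's hinge, 34 mm above the bench, at (55, 101.5) mm in the carousel's x and y. A bracket stands beside it on the outer side (carousel +y, 10 to 20 mm off), its top 42 mm above the bench.
- pawl_lever (a point): tip of the pawl's lever, 50 mm from the hinge. With the pawl down the lever stands straight up, tip 84 mm above the bench; its upper 20 mm is a black thumb pad 8 mm thick along carousel x and 18 mm wide along y. Pushing it along carousel +x (away from the nose) lifts the nose; pushing it back along -x lowers it.
- pawl_nose (a point): middle of the underside of the pawl's nose, 55 mm from the hinge toward carousel -x, reached by a flat arm 10 mm wide whose top is 49 mm above the bench when the pawl is down.
- peg0 (a point): top of a black push peg on the wheel, 10 mm diameter, 34 mm tall, its top 60 mm above the bench, at radius 80 mm (87.5 degrees from the carousel's x axis, anticlockwise, when the wheel is at 0). It turns with the wheel.
- peg1 (a point): top of a black push peg on the wheel, 10 mm diameter, 34 mm tall, its top 60 mm above the bench, at radius 80 mm (177.5 degrees from the carousel's x axis, anticlockwise, when the wheel is at 0). It turns with the wheel.
- peg2 (a point): top of a black push peg on the wheel, 10 mm diameter, 34 mm tall, its top 60 mm above the bench, at radius 80 mm (267.5 degrees from the carousel's x axis, anticlockwise, when the wheel is at 0). It turns with the wheel.
- peg3 (a point): top of a black push peg on the wheel, 10 mm diameter, 34 mm tall, its top 60 mm above the bench, at radius 80 mm (357.5 degrees from the carousel's x axis, anticlockwise, when the wheel is at 0). It turns with the wheel.
- vial_1: small clear vial with white cap, 23 mm diameter, 42 mm tall, loose, standing in a well of the wheel; origin at the centre of its underside.
- vial_2: small clear vial with white cap, 23 mm diameter, 42 mm tall, loose, standing in a well of the wheel; origin at the centre of its underside.
- vial_3: small clear vial with white cap, 23 mm diameter, 42 mm tall, loose, standing in a well of the wheel; origin at the centre of its underside.
- amber: amber vial with red cap, 33 mm diameter, 80 mm tall, a loose bystander on the bench; origin at the centre of its underside.
- beaker: small glass beaker, 57 mm diameter, 69 mm tall, a loose bystander on the bench; origin at the centre of its underside.
- timer: white bench timer, 45 x 60 x 18 mm, a loose bystander on the bench; origin at the centre of its underside.
- tall_vial: clear vial with red cap, 33 mm diameter, 85 mm tall, a loose bystander on the bench; origin at the centre of its underside.
- tape: roll of tape, 68 mm diameter, 18 mm high, a loose bystander on the bench; origin at the centre of its underside.
- stopper: cork-coloured stopper, 28 mm diameter, 26 mm tall, a loose bystander on the bench; origin at the centre of its underside.

How it is judged:
By the outcome, as a careful person would: the job done as asked, in the order asked, and still so for the second after the job is handed in, with the robot touching nothing.
It also fails if it takes over 64 s, if anything falls off the work surface, if the arm or the gripper's body presses on something with over 40 N, if the wrist force passes 120 N, or if a joint passes its speed limit or range.

## Working session

There is one attempt and no reset: what is moved stays moved. The work goes in short steps, Python scripts to look and compute and a tool call to move; the robot and the scene stay as the last step left them, time stands still between calls to the robot, and variables do not carry over. Pictures are saved under pics/ and viewed, at most 10 in all, crops included, and the job is handed in when it is done.

Besides the shell and the picture viewer there is one more tool, called after "Call:" as name(argument=value, ...) on one line, values as JSON. move_arm: Moves the arm, as the interface text tells. Its arguments: {"type":"object","properties":{"rows":{"type":"string"},"squeeze":{"type":"number"}},"required":["rows"]}

```bash
mkdir -p pics; ls
python3 - <<'E'
from station import arm
import cv2,numpy as np
s=arm.get_state();print(s['t'],s['eef_pos'],s['ee_rot'],s['width'],arm.finger_overhang)
for n in ['scene','top']:
    p,d=arm.grab_frame(n);cv2.imwrite(f'pics/{n}0.png',p);np.save(f'{n}0.npy',d)
    m=arm.camera_model(n);print(n,m['mtx'].tolist(),np.round(m['camera_from_world'],4).tolist())
E
```

```text
pics
0.0 [ 0.16737092 -0.65343482  0.23364641] [ 3.13997349e+00 -1.32941531e-04 -2.89089840e+00] 0.08774086106632593 0.008
scene [[436.5149846338356, 0.0, 288.08940151576303], [0.0, 436.5149846338356, 208.4233669270237], [0.0, 0.0, 1.0]] [[-0.454, -0.891, -0.0035, 0.2402], [-0.528, 0.2722, -0.8045, 0.3492], [0.7177, -0.3634, -0.594, 0.752], [0.0, 0.0, 0.0, 1.0]]
top [[491.066192091893, 0.0, 285.7755513533565], [0.0, 491.066192091893, 207.3126482217138], [0.0, 0.0, 1.0]] [[-0.0117, -0.9999, 0.0058, -0.0266], [-0.9887, 0.0107, -0.1498, 0.5621], [0.1497, -0.0075, -0.9887, 1.1888], [0.0, 0.0, 0.0, 1.0]]
```

View pics/top0.png

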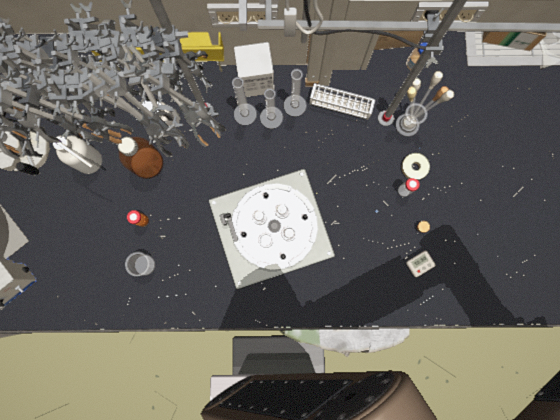

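View pics/scene0.png

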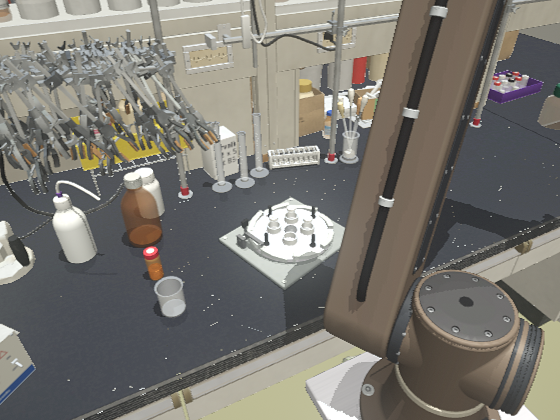

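```bash
cat > h.py <<'E'
from station import arm
import cv2,numpy as np
def unproj(n,u,v,z):
    m=arm.camera_model(n);T=np.linalg.inv(m['camera_from_world'])
    r=T[:3,:3]@np.linalg.inv(m['mtx'])@[u,v,1];o=T[:3,3]
    return o+r*(z-o[2])/r[2]
def proj(n,p):
    m=arm.camera_model(n);c=m['camera_from_world']@np.append(p,1);c=m['mtx']@c[:3];return c[:2]/c[2]
E
python3 - <<'E'
from h import *
p=cv2.imread('pics/top0.png')
c=cv2.resize(p[165:295,200:345],None,fx=5,fy=4.6*5/4.6,interpolation=cv2.INTER_CUBIC)[:600]
c=cv2.resize(p[168:288,200:345],None,fx=5,fy=5,interpolation=cv2.INTER_CUBIC)
cv2.imwrite('pics/crop1.png',c)
g=cv2.cvtColor(p,cv2.COLOR_BGR2GRAY)
d=(g<90).astype(np.uint8);
k,l,st,ce=cv2.connectedComponentsWithStats(d)
for i in range(1,k):
    if 210<ce[i][0]<335 and 172<ce[i][1]<287 and st[i][4]>4: print(ce[i]+0,st[i][4],unproj('top',*ce[i],.06))
# plate mask
d=np.load('top0.npy');m=arm.camera_model('top');
v,u=np.mgrid[:420,:560];P=np.stack([(u-m['mtx'][0,2])/m['mtx'][0,0]*d,(v-m['mtx'][1,2])/m['mtx'][1,1]*d,d,np.ones_like(d)],-1)@np.linalg.inv(m['camera_from_world']).T
np.save('P.npy',P)
w=(abs(P[...,2]-.026)<.005)&(u>215)&(u<330)&(v>175)&(v<280)
b=(P[...,2]>.006)&(P[...,2]<.1)&(u>200)&(u<345)&(v>165)&(v<295)
k,l,st,ce=cv2.connectedComponentsWithStats(b.astype(np.uint8));i=1+np.argmax(st[1:,4])
print(cv2.minAreaRect(P[l==i][:,:2].astype(np.float32)*1000),P[w].mean(0))
hi=(P[...,2]>.07)&(l==i);print('lever',P[hi].mean(0),hi.sum())
E
```

```text
[307.02431195 204.0534863 ] 115581 [ 0.56670344 -0.08548481  0.06      ]
[265.33333333 195.        ] 18 [0.59054613 0.0175144  0.06      ]
[227.03703704 215.40740741] 27 [0.54051702 0.11209893 0.06      ]
[304.5        216.71428571] 14 [ 0.53518438 -0.07868787  0.06      ]
[243.4375 233.875 ] 16 [0.49442887 0.07166794 0.06      ]
[282.46666667 256.        ] 15 [ 0.43933304 -0.0233597   0.06      ]
((515.1303100585938, 7.8631134033203125), (241.6220703125, 264.6682434082031), 17.910856246948242) [ 0.51554955 -0.00285989  0.02633241  1.        ]
lever [0.53301546 0.03975536 0.07603302 1.        ] 73
```

View pics/crop1.png

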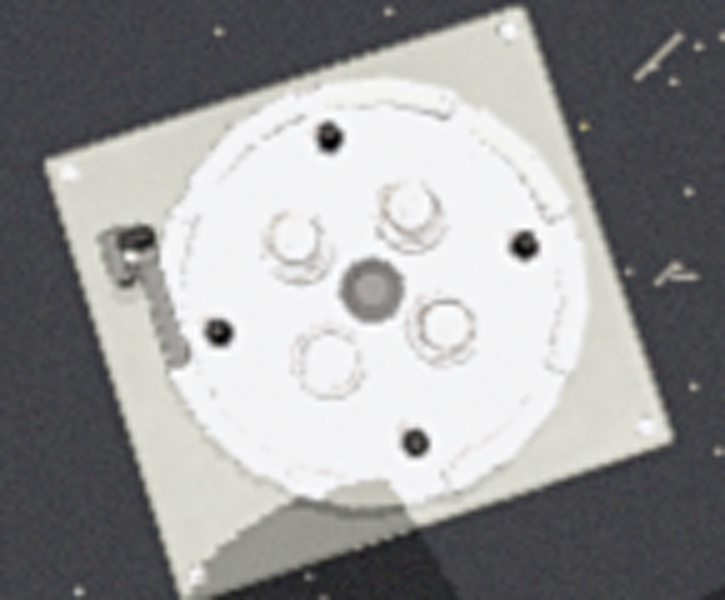

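```bash
cat >> h.py <<'E'
O=np.array([.517,-.003]);YAW=np.radians(17.8)
def go(cx,cy,tip,dyaw=0):
    "shift in tool axes to reach carousel (cx,cy) m, fingertip height tip, plus z-turn to tool yaw = carousel yaw+180+dyaw deg"
    from scipy.spatial.transform import Rotation as R
    s=arm.get_state();c,n=np.cos(YAW),np.sin(YAW)
    t=np.append(O+[c*cx-n*cy,n*cx+c*cy],tip+.008)
    Rt=R.from_euler('xyz',s['ee_rot']);Rg=R.from_euler('xyz',[np.pi,0,YAW+np.pi+np.radians(dyaw)])
    print('t',s['t'],'turn',np.round(np.degrees((Rt.inv()*Rg).as_rotvec()),2),'shift',np.round(Rt.inv().apply(t-s['eef_pos']),4),'F',np.round(s['force'],2))
E
sed -i '1i import warnings' h.py
```

Call:
move_arm(rows="0 0 -3.4 0 0 0 0; 0 0 0 -0.05 0.022 0 0; 0 0 0 -0.05 0.022 0 0; 0 0 0 -0.05 0.022 0 0; 0 0 0 -0.05 0.022 0 0; 0 0 0 -0.05 0.022 0 0; 0 0 0 -0.05 0.022 0 0; 0 0 0 -0.05 0.022 0 0", squeeze=10)

```text
t: 1.1
eef_pos: [0.4548, -0.3989, 0.2343]
ee_rot: [3.141, -0.0, -2.831]
force: [0.6, 0.1, -0.7]
width: 0.0129
gripper_force: 0.0
```

```bash
python3 -c "
from h import *
go(.033,.1015,.15)"
```

```text
t 1.1 turn [ 0.02 -0.01 -0.03] shift [-0.213   0.4595  0.0764] F [ 0.56  0.12 -0.68]
```

Call:
move_arm(rows="0 0 0 -0.018 0.04 0 0; 0 0 0 -0.018 0.04 0 0; 0 0 0 -0.018 0.04 0 0; 0 0 0 -0.018 0.04 0 0; 0 0 0 -0.018 0.04 0 0; 0 0 0 -0.018 0.04 0 0; 0 0 0 -0.018 0.04 0 0; 0 0 0 -0.018 0.04 0 0")

```text
t: 2.1
eef_pos: [0.493, -0.0503, 0.2345]
ee_rot: [3.141, -0.0, -2.831]
force: [0.7, -0.1, 0.2]
width: 0.0004
gripper_force: 0.0
```

Call:
move_arm(rows="0 0 0 -0.018 0.04 0.01 0; 0 0 0 -0.018 0.04 0.01 0; 0 0 0 -0.018 0.04 0.02 0; 0 0 0 -0.015 0.02 0.03 0; 0 0 0 0 0 0.006 0; 0 0 0 0 0 0 0")

```text
t: 2.85
eef_pos: [0.5158, 0.1022, 0.1582]
ee_rot: [-3.141, -0.002, -2.831]
force: [0.5, 0.3, 0.1]
width: 0.0007
gripper_force: 0.0
```

Run:
```python
from h import *
go(.033,.1015,.07)
p,d=arm.grab_frame('wrist');cv2.imwrite('pics/w1.png',p)
m=arm.camera_model('wrist');print(m['mtx'],m['mount'])
```

```text
t 2.85 turn [-0.03 -0.09 -0.02] shift [-0.0021  0.0011  0.0802] F [0.5  0.33 0.1 ]
[[325.1922621    0.         279.58415482]
 [  0.         325.1922621  206.32355979]
 [  0.           0.           1.        ]] [[ 4.11385751e-04 -9.59808541e-01 -2.80655296e-01  7.62017849e-02]
 [ 9.99999635e-01  6.04994435e-04 -6.03206951e-04  8.53986582e-04]
 [ 7.48758076e-04 -2.80654946e-01  9.59808440e-01 -1.50366730e-01]
 [ 0.00000000e+00  0.00000000e+00  0.00000000e+00  1.00000000e+00]]
```

View pics/w1.png

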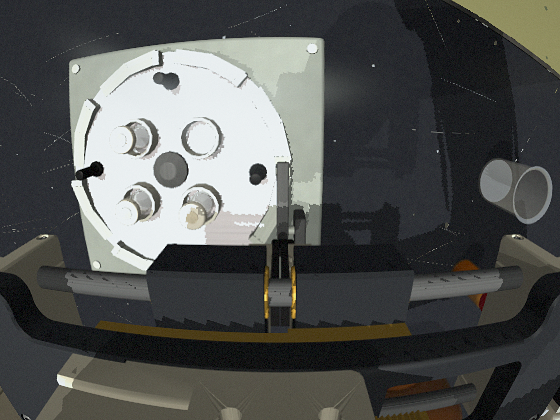

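Run:
```python
from h import *
p,d=arm.grab_frame('wrist');m=arm.camera_model('wrist');K=m['mtx']
v,u=np.mgrid[:420,:560];a=(u-K[0,2])/K[0,0];b=(v-K[1,2])/K[1,1];r=np.hypot(a,b)+1e-9
t=np.tan(r)/r
P=np.stack([a*t*d,b*t*d,d,np.ones_like(d)],-1)@m['mount'].T
for vv,us in [(255,(200,281,350)),(275,(160,200,240,262,268,275,281,287,293,300,350)),(295,(262,268,275,281,287,293,300)),(310,(200,268,275,281,287,293,350)),(325,(268,281,293))]:
    for uu in us: print(vv,uu,np.round(P[vv,uu,:3]*1000),end=' | ')
    print()
go(0.033,.1015,.07)
```

```text
255 200 [ 39. -21. -72.] | 255 281 [10.  1. -8.] | 255 350 [ 39.  20. -70.] | 
275 160 [ 39. -29. -83.] | 275 200 [ 38. -19. -81.] | 275 240 [ 39.  -9. -81.] | 275 262 [ 39.  -3. -81.] | 275 268 [ 33.  -2. -71.] | 275 275 [ 10.  -1. -28.] | 275 281 [ 10.   1. -27.] | 275 287 [ 10.   4. -29.] | 275 293 [ 35.   4. -75.] | 275 300 [ 39.   6. -82.] | 275 350 [ 38.  18. -81.] | 
295 262 [ 34.  -3. -82.] | 295 268 [ 29.  -2. -75.] | 295 275 [ 29.  -0. -75.] | 295 281 [ 29.   1. -75.] | 295 287 [ 29.   3. -75.] | 295 293 [ 32.   4. -79.] | 295 300 [ 34.   6. -83.] | 
310 200 [ 28. -20. -82.] | 310 268 [ 24.  -2. -74.] | 310 275 [ -1.  -1. -38.] | 310 281 [ -1.   1. -38.] | 310 287 [ -1.   4. -38.] | 310 293 [ 27.   4. -79.] | 310 350 [ 29.  19. -82.] | 
325 268 [  9.  -3. -62.] | 325 281 [ -9.   1. -37.] | 325 293 [ 18.   5. -74.] | 
t 2.95 turn [ 0.    0.06 -0.07] shift [-0.0013  0.0013  0.0814] F [ 0.33  0.33 -0.34]
```

Call:
move_arm(rows="0 0 0 -0.001 0.001 0.03 0; 0 0 0 0 0 0.03 0; 0 0 0 0 0 0.02 0; 0 0 0 0 0 0 0")

```text
t: 3.45
eef_pos: [0.5165, 0.1029, 0.0783]
ee_rot: [-3.141, -0.001, -2.833]
force: [-0.1, 0.6, 0.5]
width: 0.0004
gripper_force: 0.0
```

Run:
```python
from h import *
go(0.066,.1015,.07)
p,d=arm.grab_frame('wrist');m=arm.camera_model('wrist');K=m['mtx']
v,u=np.mgrid[:420,:560];a=(u-K[0,2])/K[0,0];b=(v-K[1,2])/K[1,1];r=np.hypot(a,b)+1e-9
t=np.tan(r)/r
P=np.stack([a*t*d,b*t*d,d,np.ones_like(d)],-1)@m['mount'].T
for vv in (248,255,262):
    print(vv,[tuple(np.round(P[vv,uu,:3]*1000).astype(int)) for uu in range(256,308,3)])
```

```text
t 3.45 turn [-0.02 -0.08 -0.1 ] shift [-0.0341  0.0005  0.0003] F [-0.07  0.61  0.54]
248 [(np.int64(39), np.int64(-6), np.int64(-65)), (np.int64(39), np.int64(-5), np.int64(-65)), (np.int64(39), np.int64(-4), np.int64(-65)), (np.int64(39), np.int64(-3), np.int64(-65)), (np.int64(11), np.int64(-5), np.int64(-2)), (np.int64(11), np.int64(-4), np.int64(-1)), (np.int64(10), np.int64(-2), np.int64(1)), (np.int64(10), np.int64(-1), np.int64(0)), (np.int64(-2), np.int64(1), np.int64(28)), (np.int64(9), np.int64(3), np.int64(3)), (np.int64(9), np.int64(4), np.int64(2)), (np.int64(12), np.int64(5), np.int64(-3)), (np.int64(11), np.int64(7), np.int64(-2)), (np.int64(39), np.int64(5), np.int64(-65)), (np.int64(39), np.int64(6), np.int64(-66)), (np.int64(39), np.int64(7), np.int64(-66)), (np.int64(39), np.int64(8), np.int64(-66)), (np.int64(39), np.int64(9), np.int64(-66))]
255 [(np.int64(39), np.int64(-6), np.int64(-70)), (np.int64(39), np.int64(-5), np.int64(-71)), (np.int64(39), np.int64(-4), np.int64(-71)), (np.int64(38), np.int64(-3), np.int64(-68)), (np.int64(12), np.int64(-5), np.int64(-
[... 674 characters left out ...]
nt64(39), np.int64(-4), np.int64(-74)), (np.int64(36), np.int64(-3), np.int64(-69)), (np.int64(9), np.int64(-5), np.int64(-13)), (np.int64(10), np.int64(-3), np.int64(-16)), (np.int64(10), np.int64(-2), np.int64(-15)), (np.int64(10), np.int64(0), np.int64(-15)), (np.int64(-12), np.int64(1), np.int64(29)), (np.int64(10), np.int64(2), np.int64(-16)), (np.int64(10), np.int64(4), np.int64(-16)), (np.int64(8), np.int64(5), np.int64(-10)), (np.int64(9), np.int64(7), np.int64(-13)), (np.int64(38), np.int64(5), np.int64(-73)), (np.int64(39), np.int64(6), np.int64(-74)), (np.int64(39), np.int64(6), np.int64(-75)), (np.int64(39), np.int64(7), np.int64(-74)), (np.int64(38), np.int64(8), np.int64(-73))]
```

Call:
move_arm(rows="0 0 0 -0.005 0 0 0; 0 0 0 -0.005 0 0 0; 0 0 0 -0.004 0 0 0; 0 0 0 -0.004 0 0 0; 0 0 0 -0.004 0 0 0; 0 0 0 -0.004 0 0 0; 0 0 0 -0.004 0 0 0; 0 0 0 -0.004 0 0 0")

```text
t: 4.5
eef_pos: [0.5495, 0.1144, 0.0785]
ee_rot: [-3.142, -0.0, -2.831]
force: [-1.6, 0.5, -0.5]
width: 0.0007
gripper_force: 0.4
```

Call:
move_arm(rows="0 0 0 0 0 0 0; 0 0 0 0.01 0 0 0; 0 0 0 0.01 0 0 0; 0 0 0 0 0 0 0")

```text
t: 5.0
eef_pos: [0.5293, 0.1079, 0.0788]
ee_rot: [3.141, 0.0, -2.831]
force: [0.6, 0.4, 0.4]
width: 0.0008
gripper_force: 0.0
```

Run:
```python
from h import *
go(0.04,.1015,.15)
a=[]
for n in ['scene','top','wrist']:
    p,d=arm.grab_frame(n)
    c=dict(scene=p[210:270,210:290],top=p[190:250,205:285],wrist=p[130:330,170:370])[n]
    a.append(cv2.resize(c,(400,300) if n!='wrist' else (400,400),interpolation=cv2.INTER_CUBIC))
    np.save(n+'.npy',d)
cv2.imwrite('pics/a2.png',np.hstack([np.vstack(a[:2]),cv2.resize(a[2],(400,600))]))
```

```text
t 5.0 turn [ 0.01  0.01 -0.02] shift [ 0.0056 -0.0003 -0.0792] F [0.59 0.38 0.36]
```

View pics/a2.png

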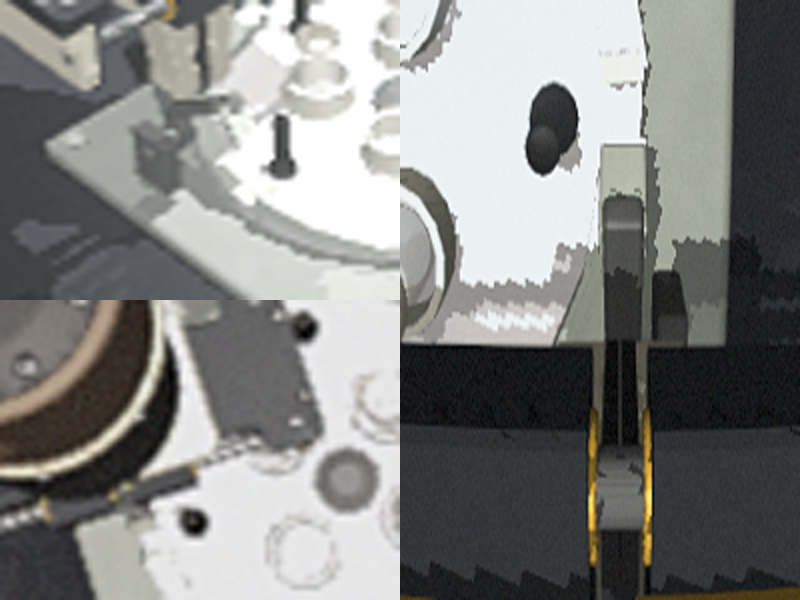

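Call:
move_arm(rows="0 0 0 0 0 -0.02 0; 0 0 0 0 0 -0.03 0; 0 0 0 0 -0.02 -0.02 0; 0 0 0 0.003 -0.04 0 0; 0 0 0 0.005 -0.04 0 0; 0 0 0 0.005 -0.04 0 0; 0 0 0 0.005 -0.04 0 0; 0 0 0 0 0 0 0")

```text
t: 6.15
eef_pos: [0.5684, -0.071, 0.1483]
ee_rot: [-3.141, -0.0, -2.834]
force: [-0.0, -0.4, 0.2]
width: 0.0004
gripper_force: 0.0
```

Run:
```python
from h import *
go(0.019,-.081,.042)
p,d=arm.grab_frame('top')
d0=np.load('top0.npy')
cv2.imwrite('pics/w3.png',arm.grab_frame('wrist')[0])
```

```text
t 6.15 turn [-0.01 -0.02 -0.2 ] shift [ 0.0091 -0.0006  0.0983] F [-0.01 -0.39  0.23]
```

View pics/w3.png

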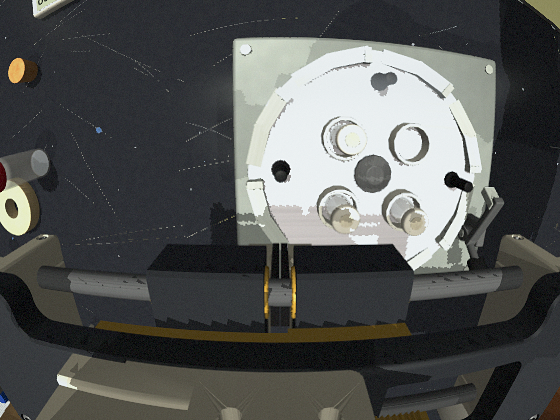

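Call:
move_arm(rows="0 0 0 0.009 0 0.03 0; 0 0 0 0 0 0.03 0; 0 0 0 0 0 0.025 0; 0 0 0 0 0 0.013 0; 0 0 0 0 0 0 0")

```text
t: 6.88
eef_pos: [0.5592, -0.0709, 0.05]
ee_rot: [3.141, -0.001, -2.831]
force: [0.2, 0.9, 0.4]
width: 0.0001
gripper_force: 0.0
```

Run:
```python
from h import *
go(0.0115,-.081,.042)
p,d=arm.grab_frame('wrist');m=arm.camera_model('wrist');K=m['mtx']
v,u=np.mgrid[:420,:560];a=(u-K[0,2])/K[0,0];b=(v-K[1,2])/K[1,1];r=np.hypot(a,b)+1e-9
t=np.tan(r)/r
P=np.stack([a*t*d,b*t*d,d,np.ones_like(d)],-1)@m['mount'].T
z=P[...,2];mk=(abs(z+.010)<.003)&(abs(P[...,1])<.02)&(P[...,0]>.012)&(P[...,0]<.06)
print('peg top tool xyz',P[mk].mean(0)*1000,mk.sum(),np.ptp(P[mk],axis=0)*1000)
```

```text
t 6.875 turn [ 0.01 -0.08  0.02] shift [ 0.0079 -0.0034  0.    ] F [0.23 0.88 0.4 ]
peg top tool xyz [ 2.15731160e+01 -4.90506819e-01 -9.87598747e+00  1.00000000e+03] 351 [13.99976714  9.93441369  5.30882312  0.        ]
```

Call:
move_arm(rows="0 0 0 0.004 -0.002 0 0; 0 0 0 0.003 0 0 0; 0 0 2.5 0.0035 -0.0005 0 0; 0 0 2.5 0.0035 -0.0005 0 0; 0 0 2.5 0.0035 -0.0005 0 0; 0 0 2.5 0.0035 -0.0005 0 0; 0 0 2.5 0.0035 -0.0005 0 0; 0 0 2.5 0.0035 -0.0005 0 0")

```text
t: 7.92
eef_pos: [0.5344, -0.0824, 0.0515]
ee_rot: [3.141, 0.003, -3.095]
force: [1.6, 1.0, 0.8]
width: 0.0004
gripper_force: 1.3
```

```bash
cat >> h.py <<'E'
def wrist3d():
    s=arm.get_state()
    p,d=arm.grab_frame('wrist');m=arm.camera_model('wrist');K=m['mtx']
    v,u=np.mgrid[:420,:560];a=(u-K[0,2])/K[0,0];b=(v-K[1,2])/K[1,1];r=np.hypot(a,b)+1e-9
    t=np.tan(r)/r
    return s,p,d,np.stack([a*t*d,b*t*d,d,np.ones_like(d)],-1)@m['mount'].T
def pegs():
    "peg tops in the world from wrist depth, and wheel angle"
    from scipy.spatial.transform import Rotation as R
    s,p,d,P=wrist3d()
    W=R.from_euler('xyz',s['ee_rot']).apply(P[...,:3].reshape(-1,3)).reshape(420,560,3)+s['eef_pos']
    rr=np.hypot(*(W[...,:2]-O).transpose(2,0,1))
    mk=(abs(W[...,2]-.060)<.004)&(rr<.095)&(rr>.065)&(p.mean(-1)<90)&(d>0)&(P[...,0]>.012)
    k,l,st,ce=cv2.connectedComponentsWithStats(mk.astype(np.uint8))
    for i in range(1,k):
        if st[i][4]>25:
            q=np.median(W[l==i],0);a=np.degrees(np.arctan2(*(q[:2]-O)[::-1]))-np.degrees(YAW)
            print(st[i][4],np.round(q,4),'car.angle',round(a,1),'wheel mod90',round((a-87.5+45)%90-45,1))
E
python3 - <<'E'
from h import *
pegs();go(.0115,-.081,.042)
E
```

```text
144 [ 0.4402 -0.0013  0.0598] car.angle 160.9 wheel mod90 -16.6
326 [ 0.5175 -0.0808  0.06  ] car.angle -107.5 wheel mod90 -15.0
45 [0.5135 0.0774 0.0591] car.angle 74.7 wheel mod90 -12.8
t 7.975 turn [  0.02   0.14 -15.24] shift [-0.0191  0.005   0.0015] F [-0.87  2.11  0.76]
```

Call:
move_arm(rows="0 0 2.5 0.0035 -0.0005 0 0; 0 0 2.5 0.0035 -0.0005 0 0; 0 0 2.5 0.0035 -0.0005 0 0; 0 0 2.5 0.0035 -0.0005 0 0; 0 0 2.5 0.0035 -0.0005 0 0; 0 0 2.5 0.0035 -0.0005 0 0; 0 0 2.5 0.0035 -0.0005 0 0; 0 0 2.5 0.0035 -0.0005 0 0")

```text
t: 8.98
eef_pos: [0.5067, -0.0833, 0.0515]
ee_rot: [3.14, 0.003, 2.84]
force: [2.9, 2.5, -0.7]
width: 0.0004
gripper_force: 1.6
```

```bash
sed -i 's/^O=.*;Y/O=np.array([.516,-.002]);Y/' h.py
python3 - <<'E'
from h import *
pegs();go(.0115,-.081,.042)
E
```

```text
97 [0.4445 0.0242 0.0597] car.angle 142.1 wheel mod90 -35.4
347 [ 0.4913 -0.0759  0.0599] car.angle -126.3 wheel mod90 -33.8
88 [0.5405 0.0744 0.0594] car.angle 54.4 wheel mod90 -33.1
t 9.025 turn [  0.04   0.16 -35.19] shift [-0.0412  0.0209  0.0015] F [0.83 3.33 1.4 ]
```

Call:
move_arm(rows="0 0 2.5 0.0035 -0.0005 0 0; 0 0 2.5 0.0035 -0.0005 0 0; 0 0 2.5 0.0035 -0.0005 0 0; 0 0 2.5 0.0035 -0.0005 0 0; 0 0 0 0 0 0 0")

```text
t: 9.65
eef_pos: [0.4924, -0.0803, 0.0513]
ee_rot: [3.14, 0.002, 2.668]
force: [2.1, 1.6, 0.7]
width: 0.0005
gripper_force: 0.8
```

Run:
```python
from h import *
pegs();go(.0115,-.081,.042)
cv2.imwrite('pics/w5.png',arm.grab_frame('wrist')[0])
```

```text
102 [0.4503 0.0376 0.0597] car.angle 131.1 wheel mod90 43.6
352 [ 0.4783 -0.07    0.0601] car.angle -136.8 wheel mod90 -44.3
74 [0.5533 0.069  0.0594] car.angle 44.5 wheel mod90 -43.0
t 9.7 turn [ 1.000e-02  8.000e-02 -4.492e+01] shift [-0.0507  0.0314  0.0012] F [2.43 0.76 1.99]
```

View pics/w5.png

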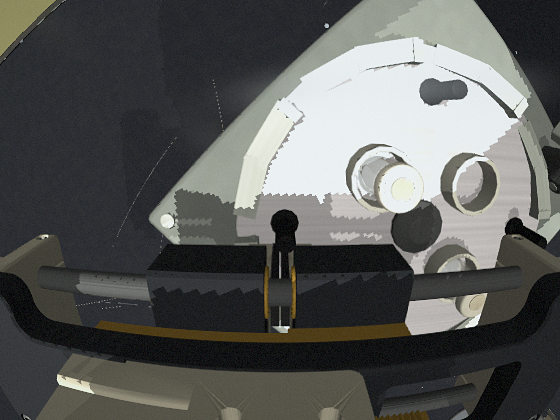

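Call:
move_arm(rows="0 0 0 -0.006 0 0 0; 0 0 0 -0.006 0 -0.01 0; 0 0 0 0 0 -0.03 0; 0 0 -9 0 0 -0.04 0; 0 0 -9 0 0 0 0; 0 0 -9 0 0 0 0; 0 0 -9 0 0 0 0; 0 0 -9 0 0 0 0")

```text
t: 10.75
eef_pos: [0.5023, -0.0864, 0.1311]
ee_rot: [-3.142, -0.0, -2.826]
force: [0.9, -0.1, -0.7]
width: 0.0004
gripper_force: 0.0
```

Run:
```python
from h import *
go(.105,.1015,.12)
```

```text
t 10.75 turn [-0.   -0.02  0.27] shift [-0.1447  0.177   0.003 ] F [ 0.89 -0.1  -0.66]
```

Call:
move_arm(rows="0 0 0.3 -0.024 0.03 0 0; 0 0 0 -0.024 0.03 0 0; 0 0 0 -0.024 0.03 0 0; 0 0 0 -0.024 0.029 0 0; 0 0 0 -0.024 0.029 0 0; 0 0 0 -0.024 0.029 0 0; 0 0 0 0 0 0 0")

```text
t: 11.62
eef_pos: [0.5873, 0.1278, 0.1306]
ee_rot: [-3.141, -0.0, -2.834]
force: [-0.2, -0.3, -1.5]
width: 0.0004
gripper_force: 0.0
```

Run:
```python
from h import *
go(.105,.1015,.07)
pegs()
p,d=arm.grab_frame('top')
g=cv2.cvtColor(p,cv2.COLOR_BGR2GRAY)
k,l,st,ce=cv2.connectedComponentsWithStats((g<90).astype(np.uint8))
for i in range(1,k):
    if 210<ce[i][0]<335 and 172<ce[i][1]<287 and 4<st[i][4]<60: print(ce[i],st[i][4],unproj('top',*ce[i],.06))
w=arm.grab_frame('wrist')[0]
cv2.imwrite('pics/w6.png',w)
```

```text
t 11.625 turn [-0.02 -0.01 -0.2 ] shift [ 0.0025 -0.0003  0.0526] F [-0.23 -0.34 -1.46]
90 [0.4508 0.04   0.0595] car.angle 129.4 wheel mod90 41.9
109 [ 0.4791 -0.0684  0.0597] car.angle -136.8 wheel mod90 -44.3
141 [0.5568 0.0694 0.0602] car.angle 42.5 wheel mod90 45.0
110 [ 0.5869 -0.0383  0.0599] car.angle -44.9 wheel mod90 -42.4
[242.5 188. ] 38 [0.60880919 0.07413398 0.06      ]
[289.2  197.85] 20 [ 0.58274374 -0.04158179  0.06      ]
[224.62962963 207.81481481] 54 [0.55949643 0.11815552 0.06      ]
[246.05263158 210.        ] 19 [0.55347028 0.06528894 0.06      ]
[225.6 223.6] 5 [0.52024484 0.11550112 0.06      ]
[301.88888889 240.72222222] 18 [ 0.47603139 -0.07126761  0.06      ]
[258.5 253.5] 16 [0.44606553 0.03494379 0.06      ]
```

View pics/w6.png

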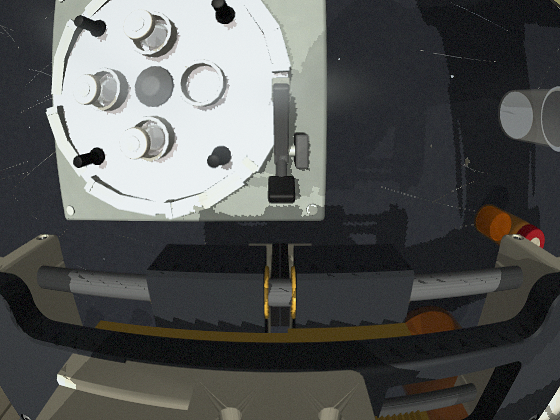

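Call:
move_arm(rows="0 0 0 0 0 0.03 0; 0 0 0 0 0 0.023 0; 0 0 0 0.006 0 0 0; 0 0 0 0.006 0 0 0; 0 0 0 0.006 0 0 0; 0 0 0 0.006 0 0 0; 0 0 0 0.005 0 0 0; 0 0 0 0.004 0 0 0")

```text
t: 12.78
eef_pos: [0.5544, 0.1162, 0.0777]
ee_rot: [3.142, 0.0, -2.837]
force: [2.8, 0.4, 0.6]
width: 0.0003
gripper_force: 2.0
```

Call:
move_arm(rows="0 0 0 0.003 0 0 0; 0 0 0 0 0 0 0")

```text
t: 13.02
eef_pos: [0.554, 0.1162, 0.078]
ee_rot: [3.141, 0.004, -2.836]
force: [8.0, 1.2, -4.5]
width: 0.0005
gripper_force: 3.9
```

Run:
```python
from h import *
go(.0685,.1015,.07)
from scipy.spatial.transform import Rotation as R
s,p,d,P=wrist3d()
for vv in range(100,235,8): print(vv,np.round(P[vv,282,:3]*1000,1),end=';')
```

```text
t 13.025 turn [ 0.01  0.25 -0.29] shift [ 0.0039  0.0005 -0.0001] F [ 7.99  1.17 -4.47]
100 [84.4  2.1 42. ];108 [79.6  2.1 41.9];116 [75.   2.  28.7];124 [70.6  2.  29.9];132 [66.1  2.  29.5];140 [61.9  2.  27.4];148 [57.3  2.1 29.1];156 [53.   2.1 27.8];164 [48.5  2.1 27.8];172 [43.9  2.1 28.2];180 [39.2  2.1 29.1];188 [34.5  2.1 29.1];196 [29.9  2.1 29. ];204 [25.2  2.1 28.9];212 [20.6  2.1 28.1];220 [19.3  2.1 17.7];228 [19.3  2.   5. ];
```

Call:
move_arm(rows="0 0 0 -0.006 0 0 0; 0 0 0 -0.008 0 0 0; 0 0 0 0 0 -0.03 0; 0 0 0 0 0 -0.04 0; 0 0 0 -0.01 0 -0.04 0; 0 0 0 -0.02 0 -0.02 0; 0 0 0 0 0 0 0")

```text
t: 13.95
eef_pos: [0.5955, 0.1291, 0.2089]
ee_rot: [3.141, 0.003, -2.837]
force: [-1.0, -0.5, 0.0]
width: 0.0002
gripper_force: 0.0
```

Run:
```python
from h import *
go(.0685,.1015,.07); pegs()
from scipy.spatial.transform import Rotation as R
s,p,d,P=wrist3d()
W=R.from_euler('xyz',s['ee_rot']).apply(P[...,:3].reshape(-1,3)).reshape(420,560,3)+s['eef_pos']
c,n=np.cos(YAW),np.sin(YAW);q=W[...,:2]-O
C=np.stack([c*q[...,0]+n*q[...,1],-n*q[...,0]+c*q[...,1],W[...,2]],-1)
mk=(abs(C[...,1]-.1015)<.003)&(C[...,0]>0)&(C[...,0]<.045)&(C[...,2]>.03)&(C[...,2]<.08)
A=C[mk];print('arm slope',np.polyfit(A[:,0],A[:,2],1),mk.sum())
hi=(C[...,2]>.078)&(abs(C[...,1]-.1015)<.02)&(C[...,0]>.03)&(C[...,0]<.1)&(C[...,2]<.09);print('lever top',C[hi].mean(0))
cv2.imwrite('pics/w7.png',p)
```

```text
t 13.95 turn [ 0.01  0.14 -0.33] shift [0.0476 0.0006 0.1308] F [-1.05 -0.53  0.  ]
78 [0.4491 0.0393 0.06  ] car.angle 130.5 wheel mod90 43.0
71 [ 0.4791 -0.0692  0.0601] car.angle -136.6 wheel mod90 -44.1
78 [0.557  0.0695 0.0599] car.angle 42.4 wheel mod90 44.9
65 [ 0.5871 -0.0384  0.0599] car.angle -44.9 wheel mod90 -42.4
arm slope [0.00203661 0.04922927] 297
lever top [0.05713089 0.10194181 0.0838993 ]
```

View pics/w7.png

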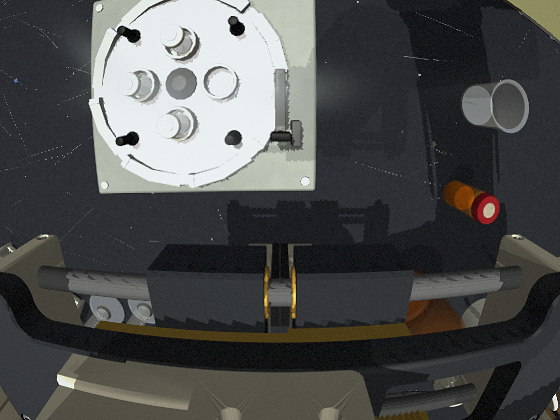

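The pawl arm is level, with its top at 49 mm and the lever upright at 84 mm. The wheel sits one notch back, and the vials and bystanders stand undisturbed. Handing in.

```bash
python3 -c "
from station import arm
print(arm.job_done())"
```

```text
the job is handed in; nothing more can be done
None
```

The job is handed in: the pawl was lifted, the wheel pushed back one notch (about 44.6° measured), and the pawl pushed fully down again, with the vials upright in their wells and no bystander touched.

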